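# Clear and free the locked lid of a dead pharmacy mixer

## Robot

A 6-joint arm with a two-finger parallel gripper is mounted at the origin on the work surface. World frame = base frame: x ahead of the robot, y to its left, z up, the work surface at z = 0. Lengths are in m, angles in degrees, forces in N, time in s.
With the tool pointing down it reaches from about 0.35 to 0.85 m from the base axis. Payload 8.1 kg.
Tool frame: the origin (TCP) lies on the centre line of the jaws, within the pads' length; the fingertips stand 8 mm ahead of it and the grasp point (between the pads) lies 11 mm behind it; z points along the fingers, y is the direction in which the jaws open and shut (so a half turn about z gives the same grasp; the last joint's range is limited). The gripper opens to 93 mm and grips with 3 to 60 N. Pads are 15 mm wide; open, the fingers measure 128 mm over their backs; the gripper's body (75 mm by 188 mm) begins 65 mm behind the grasp point.
Start: joints at [61.857, 7.471, 85.268, -0, 87.261, -4.893], TCP at [0.237, 0.551, 0.227] pointing down, gripper open.
Joint ranges: [-169.43, 169.43], [-51.17, 129.36], [1.28, 143.12], [-76.62, 256.62], [0, 156.53], [-152.29, 152.29]. Speed limits (degrees/s): [136.94, 136.94, 159.86, 180, 180, 180].

## Interface

Orientations are given as [roll, pitch, yaw] about the fixed x, y, z axes, in that order (R = Rz(yaw) Ry(pitch) Rx(roll)).
In Python, from cell import robot, optics gives the robot as it stands. The module is installed in compiled form; this text tells all that it offers. Calls block until the motion is done:
- robot.move_ptp(position, orientation): joint-space move of the TCP to a pose.
- robot.line_to(position, attitude=None, max_speed=0.15): straight line of the TCP; attitude=None keeps the orientation; max_speed is the mean speed in m/s.
- robot.movej(angles): joint-space move.
- robot.gripper_to(opening, squeeze=None): finger opening in m; squeeze is the grip in N (None keeps the last); returns when the fingers have stopped.
- robot.wait(seconds).
- robot.ik(position, orientation): joint angles nearest the present ones, or None.
- robot.read_state(): the state.
- optics.snapshot(name): name is "side" or "top"; returns a dict with "pixels" (480x640x3 uint8, red, green, blue), "fovy" (degrees; the focal length in pixels is half the picture's height over the tangent of half this angle, whatever the lens; pixels are square), "cx", "cy" (the principal point, pixels), "camera_from_world" (4x4, takes a point from world to camera coordinates). Camera axes: x right, y up, looking along -z (the intrinsics and any distortion apply to the point x, -y, -z); pixel columns grow to the right and rows downward; lengths in m; the calibration is good to about 2 mm. A picture is of the moment at which its call begins. There is no depth.
A pose or a line that the arm cannot do raises robot.IKError and nothing moves.
- robot.finish_job(): hands the job in, once; it reports no verdict.
The state is a dict: "t": time; "joint_positions": joint angles; "joint_velocities": joint speeds; "joint_torque": joint torques, N m; "position": TCP position; "ee_rot": TCP orientation; "wrist_force": force on the tool from outside, world axes, zero at the start; "ft_torque": the same for the moment, N m; "width": finger opening in m.
Only numpy, scipy, OpenCV 4.12 (cv2) and the standard library are available. Lean on these libraries where they do the work, as an engineer would, in place of code of your own. Each camera call takes 0.05 s, during which the arm holds its last target.

## Task

The bench mixer has lost power with its lid locked: first lift off the jar that was left standing on the lid and set it down gently, upright, on a clear spot of the counter. Then take the release key (the T-handle key with the thin round shank) from the rack, slide its tip along the mixer's deck slot until it drops into the hidden socket of the latch bar, and push the bar the way the arrow points until the lid swings open. Hang the key back in its place in the rack, and leave the other key, the two bottles and the jar on the balance where they are.

Things in the scene. Friction and masses are not known exactly. Their poses are not given: they have to be found in the camera images.
- mixer: Bench mixer, fixed: a light grey box 320 mm deep (x), 250 wide (y), deck 150 mm high; origin at the centre of its underside, x from its front (display and keys) to its back. Its lid's front edge is 66 mm behind the slot, the lid's flat top 15 mm above the deck; hinged at the mixer's back, it moves up and away from the slot
- slot (a point): Middle of the release slot, on the deck's top face, 32 mm behind the mixer's front edge. x to the mixer's back, z up, y along the slot the way the arrow beyond its end points: the way to push. Slot 92 mm long (y -46 to +46), 17 mm wide. 17 mm down (z = -17) lies the flat top of a black latch bar that closes the slot over its whole length and slides along y only, with 5 to 7 N of friction
- slot_shut_end (a point): The slot's end away from the arrow (slot y = -46 mm), at deck height. The latch bar has one socket: a square hole, 16 mm along y, 19 mm wide, 14 mm deep (floor 31 mm below the deck's top). The motor stopped it anywhere: at the start the socket's centre is at an unknown slot y between -30 and +2 mm, x = 0
- slot_open_end (a point): The slot's end by the arrow (slot y = +46 mm), at deck height. The bar stops with its socket's centre at slot y = +30 mm; it lets the lid go when the socket's centre passes about y = +18 mm
- lid (a joint): Lid of the mixer (194 mm deep, 216 mm wide, 14 mm thick): 0 rad shut and locked, growing as it opens; once the latch lets go a strut swings it by itself in about 2 s to its stop at 1.05 rad
- release_key_mid (a point): Centre of the release key's handle, a round black bar 22 mm in diameter, 120 mm long along its own y axis; at the start it lies level in the rack, 115 mm above the counter. A round steel shank, 8 mm in diameter, goes straight down (own -z) from the middle of the bar to the bevelled tip, 92 mm below the bar's centre. About 140 g
- release_key_tip (a point): The tip of the release key's shank, 92 mm below the handle's centre along the key's own -z; axes as the key's
- nut_key_mid (a point): The centre of the handle of the other key, the rotor-nut key: the same black bar, but a thick six-sided steel shank, about 20 mm across and 83 mm down; it hangs in the rack's other place and stays there
- rack: Key rack, fixed; origin at the centre of its underside. Base 190 x 120 mm (x, y), 10 thick, with two uprights along x, 8 mm thick, at y = -46 and +46. Each has V rests (42 mm wide mouths, top edges 121 mm high) at x = -45 and +45: a key's bar lies along the rack's y, centre 115 mm high, shank hanging free between the uprights. Which key hangs where varies
- amber_bottle_mid (a point): Half-way up a standing amber bottle, 54 mm in diameter and 118 mm high: bystander
- stock_jar_mid (a point): Centre (half-way up) of the jar left standing on the mixer's lid: white, with a paper label and a white cap, 60 mm in diameter, 85 mm high, about 250 g. On the counter its centre is 42 mm up
- pan_jar_mid (a point): Half-way up a small white jar without a label, 56 mm in diameter and 62 mm high, on the pan of the balance: bystander
- white_bottle_mid (a point): Half-way up a standing white bottle, 58 mm in diameter and 105 mm high: bystander
- balance: Balance, fixed: a light grey box 220 mm deep (x), 170 mm wide (y), 50 mm high, its round pan 64 mm high; origin at the centre of its underside
There are look-alikes about, which are no part of the job. What is shaped like the part that bears release_key_mid but blue or purple is not meant.

How it is judged:
By the outcome, as a careful person would: the job done as asked, in the order asked, and still so for the second after the job is handed in, with the robot touching nothing.
It also fails if it takes over 70 s, if anything falls off the work surface, if the arm or the gripper's body presses on something with over 40 N, if the wrist force passes 120 N, or if a joint passes its speed limit or range.

## Working session

There is one attempt and no reset: what is moved stays moved. The work goes in short steps, each a Python script; the robot and the scene stay as the last script left them, time stands still between calls to the robot, and variables do not carry over. Pictures are saved under pics/ and viewed, and the job is handed in when it is done.

```bash
mkdir -p pics; ls
python3 - <<'E'
from cell import robot, optics
import cv2, numpy as np
for n in ("top","side"):
    s=optics.snapshot(n)
    cv2.imwrite(f"pics/{n}0.png",cv2.cvtColor(s["pixels"],cv2.COLOR_RGB2BGR))
    print(n,{k:v for k,v in s.items() if k!="pixels"})
print(robot.read_state())
E
```

```text
pics
top {'fovy': 57.02178161920078, 'cx': 310.8252166199454, 'cy': 253.21214137092744, 'camera_from_world': array([[-0.0257926 , -0.99965894,  0.00409269,  0.0831974 ],
       [ 0.99818705, -0.02553148,  0.05450459, -0.50946124],
       [-0.0543815 ,  0.00549108,  0.99850513, -1.09149893],
       [ 0.        ,  0.        ,  0.        ,  1.        ]])}
side {'fovy': 54.70165562302778, 'cx': 315.76203075305847, 'cy': 240.1642565417912, 'camera_from_world': array([[ 0.92846188, -0.37127708, -0.01057665, -0.45457853],
       [ 0.19966359,  0.47488742,  0.85709765, -0.25394588],
       [-0.31319799, -0.79789427,  0.51504538, -1.08503683],
       [ 0.        ,  0.        ,  0.        ,  1.        ]])}
{'t': 0.1, 'joint_positions': array([ 6.18565475e+01,  7.51126060e+00,  8.53211355e+01,  7.53495819e-04,
        8.72633438e+01, -4.89134739e+00]), 'joint_velocities': array([-0.01350626, -0.08104853, -0.16071372, -0.05433548,  0.03604405,
        0.02374796]), 'joint_torque': array([ 7.09808046e-04, -5.61334062e+01, -4.93099988e+01,  7.70000531e-02,
        2.89612496e-02, -6.58764861e-05]), 'position': array([0.2365896 , 0.55084361, 0.2257056 ]), 'ee_rot': array([-1.79904673e+02, -8.91323300e-03,  1.56747851e+02]), 'wrist_force': array([-0.47226035,  0.11034354, -0.82502065]), 'ft_torque': array([ 0.08965726, -0.01174904,  0.05409925]), 'width': 0.09326273106338404}
```

View pics/top0.png

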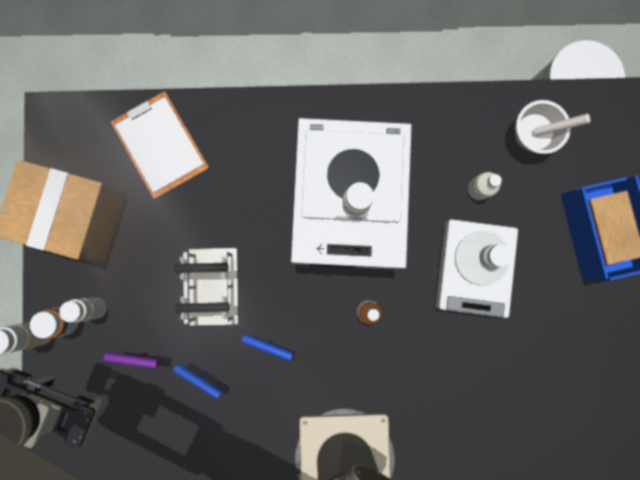

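View pics/side0.png

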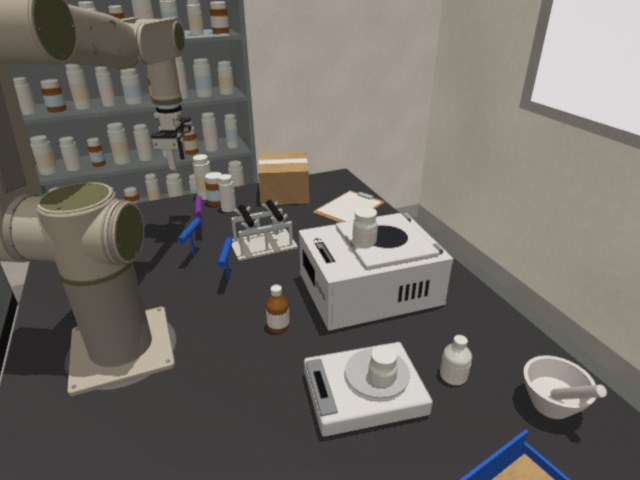

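The top view shows the mixer (352,193), with its slot at (349,250), the arrow pointing left at (320,249), and the jar on the lid at (357,198). It also shows the rack (208,288) with two black bars at rows 267 and 308. Next I'll enlarge the rack and the slot.

Run:
```python
import cv2, numpy as np
t=cv2.imread("pics/top0.png");s=cv2.imread("pics/side0.png")
def z(im,r,c,w,h,f): return cv2.resize(im[r:r+h,c:c+w],None,fx=f,fy=f,interpolation=cv2.INTER_CUBIC)
cv2.imwrite("pics/rackside.png",np.hstack([z(s,190,215,100,75,8)]))
cv2.imwrite("pics/racktop.png",z(t,240,165,90,95,6))
cv2.imwrite("pics/mixtop.png",z(t,110,285,135,165,3.6))
cv2.imwrite("pics/mixside.png",z(s,200,290,165,125,4.8))
```

```text
(no output)
```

View pics/rackside.png

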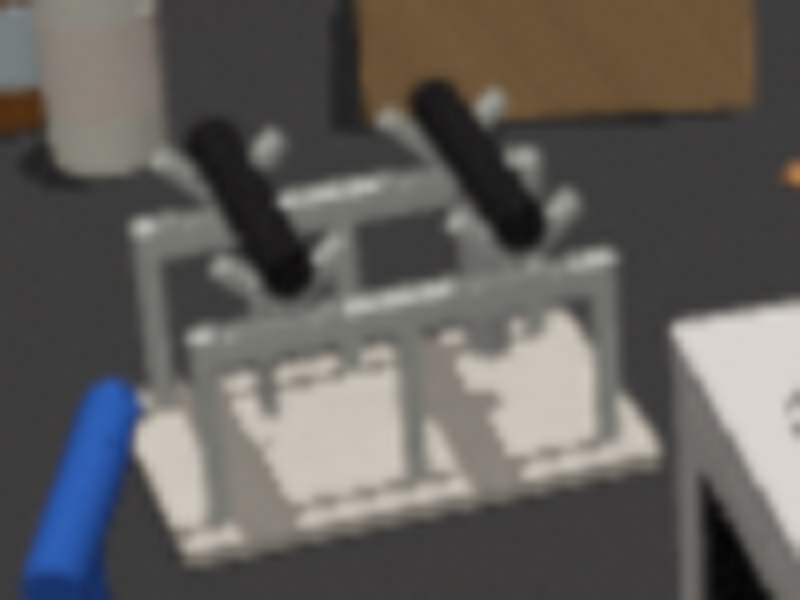

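View pics/racktop.png

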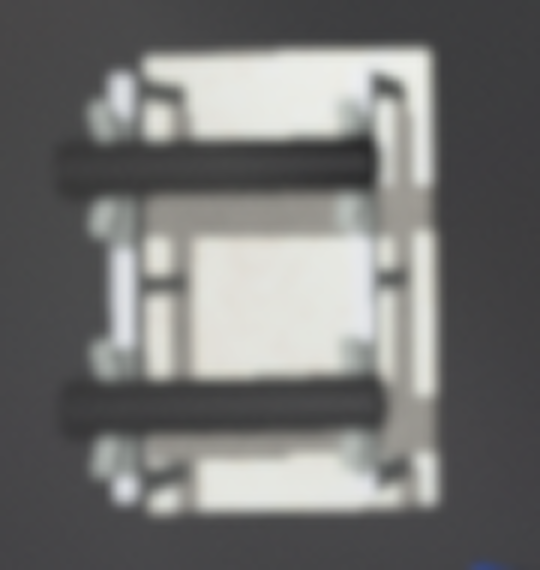

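View pics/mixtop.png

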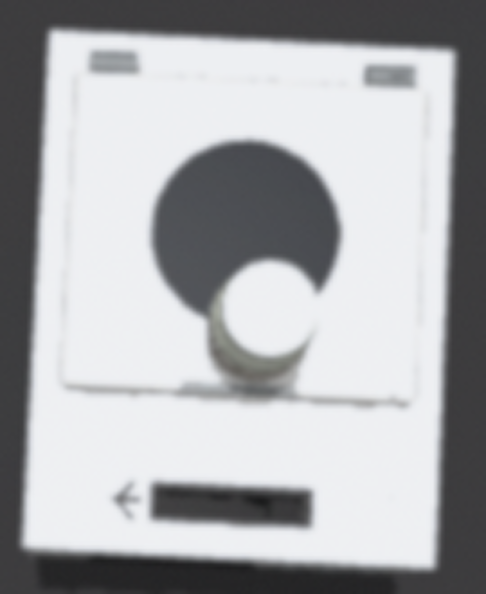

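View pics/mixside.png

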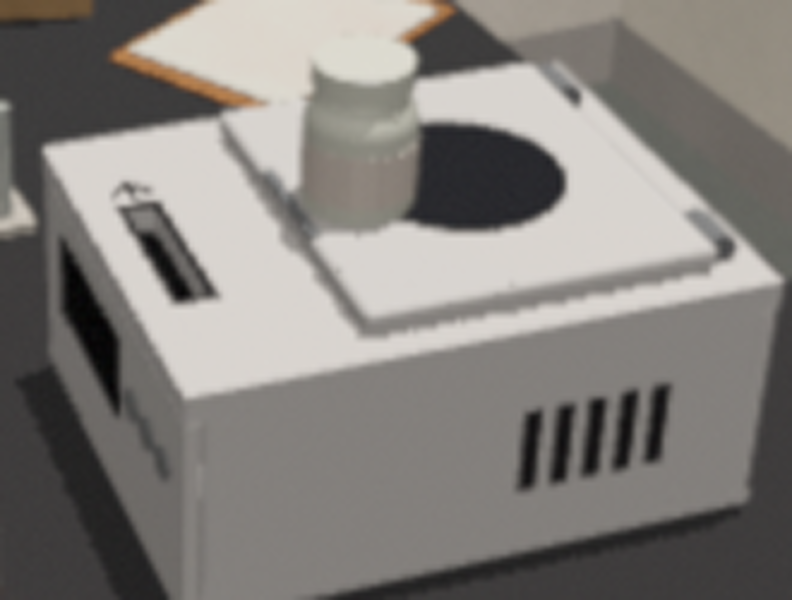

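```bash
cat > h.py <<'E'
import numpy as np, cv2
from scipy.optimize import least_squares
C={"top":(57.02178161920078,310.8252166199454,253.21214137092744,np.array([[-0.0257926,-0.99965894,0.00409269,0.0831974],[0.99818705,-0.02553148,0.05450459,-0.50946124],[-0.0543815,0.00549108,0.99850513,-1.09149893]])),
"side":(54.70165562302778,315.76203075305847,240.1642565417912,np.array([[0.92846188,-0.37127708,-0.01057665,-0.45457853],[0.19966359,0.47488742,0.85709765,-0.25394588],[-0.31319799,-0.79789427,0.51504538,-1.08503683]]))}
def proj(c,p):
    fo,cx,cy,T=C[c]; f=240/np.tan(np.radians(fo/2)); p=np.atleast_2d(p)
    q=p@T[:,:3].T+T[:,3]; return np.c_[cx+f*q[:,0]/-q[:,2], cy-f*q[:,1]/-q[:,2]]
def back(c,uv,z):
    fo,cx,cy,T=C[c]; f=240/np.tan(np.radians(fo/2))
    d=T[:,:3].T@np.array([(uv[0]-cx)/f,-(uv[1]-cy)/f,-1.]); o=-T[:,:3].T@T[:,3]
    return o+d*(z-o[2])/d[2]
def tri(ut,us):
    r=least_squares(lambda p:np.r_[proj("top",p)[0]-ut,proj("side",p)[0]-us],[.5,0,.1]); return r.x,r.fun
def fitpose(obs,x0):
    # obs: list (cam, local pt, uv)
    def w(v,l):
        c,s=np.cos(v[2]),np.sin(v[2]); l=np.asarray(l); return [v[0]+c*l[0]-s*l[1],v[1]+s*l[0]+c*l[1],l[2]]
    r=least_squares(lambda v:np.concatenate([proj(c,w(v,l))[0]-u for c,l,u in obs]),x0); return r.x,r.fun.reshape(-1,2)
E
python3 - <<'E'
from h import *
np.set_printoptions(precision=4,suppress=True)
z=.15
o=[("top",(.16,.125,z),(299.4,118.3)),("top",(.16,-.125,z),(411.4,123.9)),("top",(-.16,-.125,z),(406.4,267.8)),("top",(-.16,.125,z),(291.1,262.2)),
("top",(-.1195,.046,z),(327.2,244.4)),("top",(-.1195,-.046,z),(371.7,246.1)),("top",(-.1365,-.046,z),(371.7,256.4)),("top",(-.1365,.046,z),(326.7,254.2))]
o2=[("side",(-.16,.125,z),(299.4,231.3)),("side",(-.16,-.125,z),(328.5,283.8)),("side",(.16,-.125,z),(452.9,258.3))]
for q in (o,o2,o+o2):
    v,r=fitpose(q,[.65,0,0]); print("mixer",v[:2],np.degrees(v[2]));print(r.round(1).tolist())
for n,a in {"near":[(175.3,308.3),(228.8,306.3),(241.9,207.5),(251,224.7)],"far":[(174.7,268),(227.5,266.7),(269.4,202.5),(280.4,218.8)]}.items():
    e1=[tri(a[0],a[2]),tri(a[1],a[3])]
    print(n,e1, [back("top",a[i],.115) for i in (0,1)],[back("side",a[i],.115) for i in (2,3)])
print(back("top",(236.7,248),.01),back("top",(238,324.7),.01))
E
```

```text
mixer [ 0.6361 -0.0237] -4.354975140444136
[[-0.1, 0.3], [-0.2, 0.4], [-0.7, -0.1], [0.6, -0.3], [1.5, 0.9], [-1.2, 1.3], [-1.5, -1.3], [1.6, -1.2]]
mixer [ 0.6364 -0.0248] -4.2645715905722215
[[-0.8, -0.3], [0.1, -0.4], [0.6, 0.4]]
mixer [ 0.6362 -0.0238] -4.334246183485324
[[-0.1, 0.3], [-0.1, 0.3], [-0.6, -0.2], [0.7, -0.3], [1.5, 0.8], [-1.1, 1.2], [-1.4, -1.3], [1.7, -1.2], [-1.0, -0.5], [-0.2, -0.6], [0.3, 0.3]]
near [(array([0.3908, 0.379 , 0.1146]), array([ 0.1501, -0.61  , -0.8743, -0.0437])), (array([0.3907, 0.2588, 0.1146]), array([-0.0017,  0.0068,  0.0091,  0.0003]))] [array([0.3894, 0.3792, 0.115 ]), array([0.3908, 0.2587, 0.115 ])] [array([0.3931, 0.3768, 0.115 ]), array([0.3905, 0.258 , 0.115 ])]
far [(array([0.4813, 0.3798, 0.1139]), array([ 0.1196, -0.4372, -0.6385,  0.0029])), (array([0.4806, 0.2602, 0.1145]), array([ 0.0505, -0.1775, -0.2428,  0.0064]))] [array([0.4803, 0.3797, 0.115 ]), array([0.4801, 0.2602, 0.115 ])] [array([0.4826, 0.3769, 0.115 ]), array([0.481 , 0.2591, 0.115 ])]
[0.5295 0.2557 0.01  ] [0.3383 0.2557 0.01  ]
```

Run:
```python
import cv2, numpy as np
s=cv2.imread("pics/side0.png")
im=cv2.convertScaleAbs(s[222:262,228:298],alpha=1.6,beta=0)
cv2.imwrite("pics/shanks.png",cv2.resize(im,None,fx=11,fy=11,interpolation=cv2.INTER_CUBIC))
```

```text
(no output)
```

View pics/shanks.png

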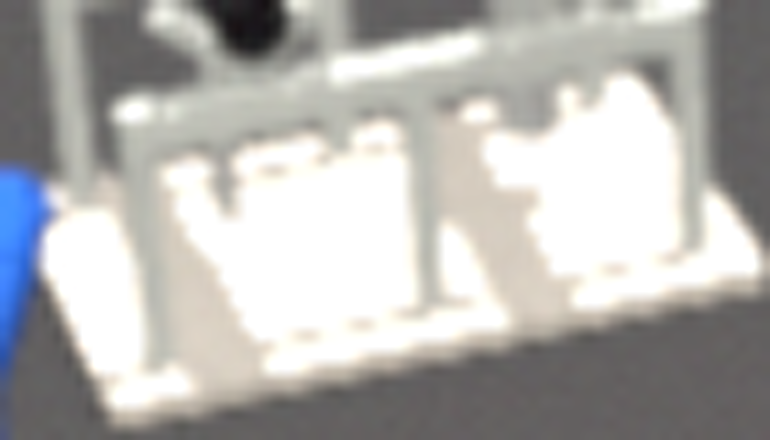

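The shanks crop shows the near bar (side ≈(247,216), top ≈(202,307)) with a thin shank about 2 px wide, at side ≈(248,239). The far bar (top ≈(201,267)) has a thick shank of 4–5 px at ≈(275,232). The blue and purple keys lie on the counter at top (130,360), (197,381) and (267,347). So the near black key is the release key. Next I'll measure the jar and look into the slot.

Run:
```python
from h import *
np.set_printoptions(precision=4,suppress=True)
t=cv2.imread("pics/top0.png");s=cv2.imread("pics/side0.png")
c=cv2.convertScaleAbs(t[238:262,318:380],alpha=2.5); c2=cv2.convertScaleAbs(s[232:268,308:340],alpha=2)
cv2.imwrite("pics/slot.png",np.vstack([cv2.resize(c,(744,288),interpolation=cv2.INTER_CUBIC),np.pad(cv2.resize(c2,(266,300),interpolation=cv2.INTER_CUBIC),((0,0),(0,744-266),(0,0)))]))
print("shank tips proj",proj("side",[[.3907,.319,.023],[.3907,.319,.10],[.481,.32,.032],[.481,.32,.10]]).round(1))
print("jar",tri((359.7,195.6),(366,212.5)),back("top",(359.7,195.6),.25),back("side",(366,212.5),.25))
yaw=np.radians(-4.334);ctr=np.array([.6362,-.0238])
R=np.array([[np.cos(yaw),-np.sin(yaw)],[np.sin(yaw),np.cos(yaw)]])
sl=ctr+R@[-.128,0];print("slot",sl)
for y in(-.046,-.03,-.015,0,.015,.046):
    p=sl+R@[0,y]; print(y,proj("top",[[*p,.15],[*p,.133]]).round(1).tolist(),proj("side",[[*p,.15],[*p,.133]]).round(1).tolist())
```

```text
shank tips proj [[248.4 241.7]
 [246.2 220. ]
 [275.8 233.4]
 [274.6 214.5]]
jar (array([ 0.6113, -0.0288,  0.248 ]), array([ 0.1023, -0.2765, -0.3559,  0.0688])) [ 0.6103 -0.0283  0.25  ] [ 0.6104 -0.0323  0.25  ]
slot [ 0.5086 -0.0141]
-0.046 [[370.4, 251.2], [369.4, 251.6]] [[330.3, 262.2], [330.3, 268.0]]
-0.03 [[363.1, 250.8], [362.2, 251.3]] [[328.2, 258.7], [328.2, 264.5]]
-0.015 [[356.3, 250.5], [355.5, 251.0]] [[326.2, 255.5], [326.2, 261.3]]
0 [[349.5, 250.1], [348.8, 250.6]] [[324.3, 252.4], [324.3, 258.1]]
0.015 [[342.7, 249.8], [342.1, 250.3]] [[322.4, 249.4], [322.4, 255.1]]
0.046 [[328.5, 249.1], [328.2, 249.6]] [[318.7, 243.3], [318.7, 248.9]]
```

View pics/slot.png

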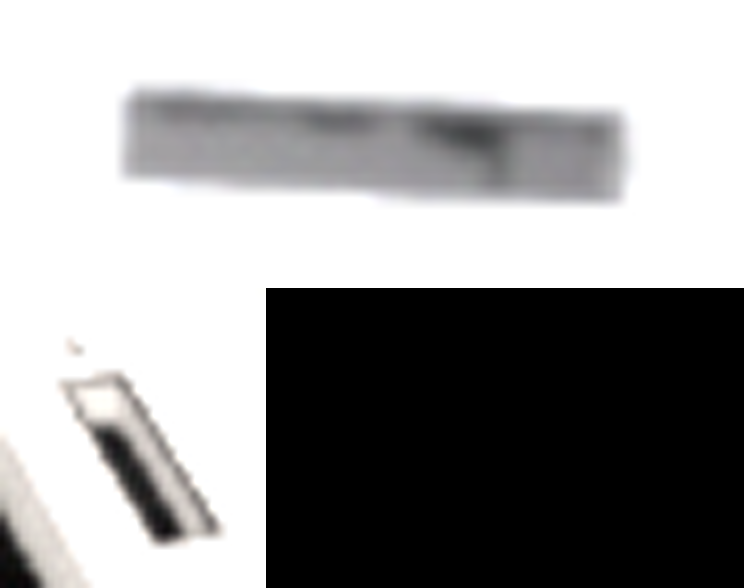

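Run:
```python
from cell import robot
import numpy as np
np.set_printoptions(precision=1,suppress=True)
for n,p in {"jar":(.611,-.0295,.34),"jarL":(.611,-.0295,.1965),"place":(.65,.22,.25),"placeL":(.65,.22,.032),"key":(.3907,.319,.2),"keyL":(.3907,.319,.104),"slot":(.5086,-.0141,.35),"slotL":(.5086,-.0141,.19)}.items():
    for yaw in (90,-90,0,180): print(n,yaw,robot.ik(p,[180,0,yaw]))
```

```text
jar 90 [-7.6  8.3 72.6  0.  99.  -7.6]
jar -90 None
jar 0 [-7.6  8.3 72.6 -0.  99.  82.4]
jar 180 [ -7.6   8.3  72.6   0.   99.  -97.6]
jarL 90 [-7.6 10.1 85.5  0.  84.4 -7.6]
jarL -90 None
jarL 0 [-7.6 10.1 85.5 -0.  84.4 82.4]
jarL 180 [ -7.6  10.1  85.5   0.   84.4 -97.6]
place 90 [14.4 20.5 67.7 -0.  91.8 14.4]
place -90 None
place 0 [ 14.4  20.5  67.7  -0.   91.8 104.4]
place 180 [ 14.4  20.5  67.7   0.   91.8 -75.6]
placeL 90 [14.4 29.4 79.6 -0.  71.  14.4]
placeL -90 None
placeL 0 [ 14.4  29.4  79.6  -0.   71.  104.4]
placeL 180 [ 14.4  29.4  79.6   0.   71.  -75.6]
key 90 [ 33.4  -6.7 102.3  -0.   84.4  33.4]
key -90 [  33.4   -6.7  102.3    0.    84.4 -146.6]
key 0 [ 33.4  -6.7 102.3  -0.   84.4 123.4]
key 180 [ 33.4  -6.7 102.3   0.   84.4 -56.6]
keyL 90 [ 33.4  -1.9 108.1  -0.   73.8  33.4]
keyL -90 [  33.4   -1.9  108.1    0.    73.8 -146.6]
keyL 0 [ 33.4  -1.9 108.1  -0.   73.8 123.4]
keyL 180 [ 33.4  -1.9 108.1   0.   73.8 -56.6]
slot 90 [ -7.4  -7.7  87.7   0.  100.   -7.4]
slot -90 None
slot 0 [ -7.4  -7.7  87.7  -0.  100.   82.6]
slot 180 [ -7.4  -7.7  87.7   0.  100.  -97.4]
slotL 90 [ -7.4  -5.6 102.3   0.   83.3  -7.4]
slotL -90 None
slotL 0 [ -7.4  -5.6 102.3  -0.   83.3  82.6]
slotL 180 [ -7.4  -5.6 102.3   0.   83.3 -97.4]
```

```bash
cat >> h.py <<'E'
def snap(tag,cam,crop=None,f=1):
    from cell import optics
    im=cv2.cvtColor(optics.snapshot(cam)["pixels"],cv2.COLOR_RGB2BGR)
    cv2.imwrite(f"pics/{tag}_full.png",im)
    if crop: r,c,h,w=crop; im=im[r:r+h,c:c+w]
    cv2.imwrite(f"pics/{tag}.png",cv2.resize(im,None,fx=f,fy=f,interpolation=cv2.INTER_CUBIC))
def st(robot,l=""):
    s=robot.read_state(); print(l,"t%.2f"%s["t"],"p",s["position"].round(4),"rot",s["ee_rot"].round(2),"F",s["wrist_force"].round(2),"w%.4f"%s["width"]); return s
E
python3 - <<'E'
from cell import robot
from h import *
D=[180,0,90]
robot.move_ptp([.611,-.0295,.33],D); st(robot)
robot.line_to([.611,-.0295,.1975],max_speed=.2); st(robot)
robot.gripper_to(.05,squeeze=20); st(robot,"grip")
robot.line_to([.611,-.0295,.215],max_speed=.1); st(robot,"lift")
snap("lift","side",(150,250,200,266),3)
E
```

```text
t2.58 p [ 0.611  -0.0285  0.3299] rot [-1.7999e+02 -1.0000e-02  9.0080e+01] F [-0.19  0.23  0.94] w0.0928
 t3.39 p [ 0.6117 -0.0294  0.1989] rot [1.799e+02 1.000e-02 9.002e+01] F [-0.31 -0.44  1.08] w0.0929
grip t4.03 p [ 0.611  -0.0295  0.1978] rot [180.   0.  90.] F [-1.38 -0.11  1.99] w0.0593
lift t4.35 p [ 0.6115 -0.0296  0.2156] rot [1.7992e+02 1.0000e-02 9.0000e+01] F [ 0.06 -0.4  -2.97] w0.0589
```

View pics/lift.png

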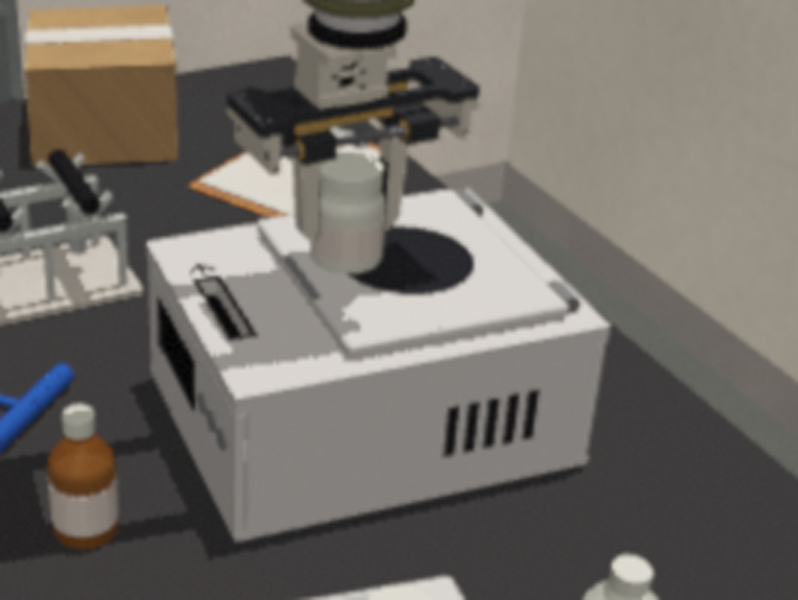

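The jar is held upright between the fingers, above the lid at crop (350,210). I'll move it to the clear counter left of the mixer.

Run:
```python
from cell import robot
from h import *
robot.line_to([.62,.02,.29],max_speed=.3)
robot.line_to([.65,.22,.25],max_speed=.3)
robot.line_to([.65,.22,.042],max_speed=.2); robot.wait(.1);s=st(robot,"pre"); f0=s["wrist_force"][2]
z=.040
while z>.028:
    robot.line_to([.65,.22,z],max_speed=.03); s=st(robot)
    if s["wrist_force"][2]-f0>1.5: break
    z-=.0015
robot.gripper_to(.07); st(robot,"open")
robot.gripper_to(.092)
robot.line_to([.65,.22,.2],max_speed=.25); st(robot)
snap("placed","side",(120,200,200,266),3)
```

```text
pre t6.97 p [0.6514 0.2203 0.0442] rot [ 1.7981e+02 -5.0000e-02  9.0000e+01] F [-0.02  0.   -2.38] w0.0591
 t7.22 p [0.6501 0.2201 0.0403] rot [ 1.7998e+02 -1.0000e-02  9.0000e+01] F [-0.1  -0.83 -1.79] w0.0589
 t7.47 p [0.6498 0.2199 0.0382] rot [-1.7997e+02  1.0000e-02  9.0000e+01] F [-0.31  0.15 -2.89] w0.0591
 t7.72 p [0.6498 0.22   0.0368] rot [-1.7998e+02  1.0000e-02  9.0000e+01] F [ 0.36  0.39 -2.14] w0.0591
 t7.97 p [0.6499 0.22   0.0353] rot [-179.98    0.     90.  ] F [ 0.09 -0.28 -3.52] w0.0590
 t8.22 p [0.6499 0.22   0.0338] rot [-179.98    0.     90.  ] F [-0.76 -0.39 -3.34] w0.0592
 t8.47 p [0.65   0.22   0.0325] rot [-180.    0.   90.] F [-0.59 -0.2  -2.47] w0.0591
 t8.72 p [0.6501 0.22   0.0323] rot [180.   0.  90.] F [-5.2  -1.54  5.78] w0.0593
open t9.18 p [0.65   0.22   0.0309] rot [180.  -0.  90.] F [-0.55 -0.61  0.48] w0.0702
 t10.59 p [0.6492 0.2198 0.1981] rot [-1.7987e+02  3.0000e-02  9.0000e+01] F [-0.62 -0.19 -0.2 ] w0.0921
```

View pics/placed.png

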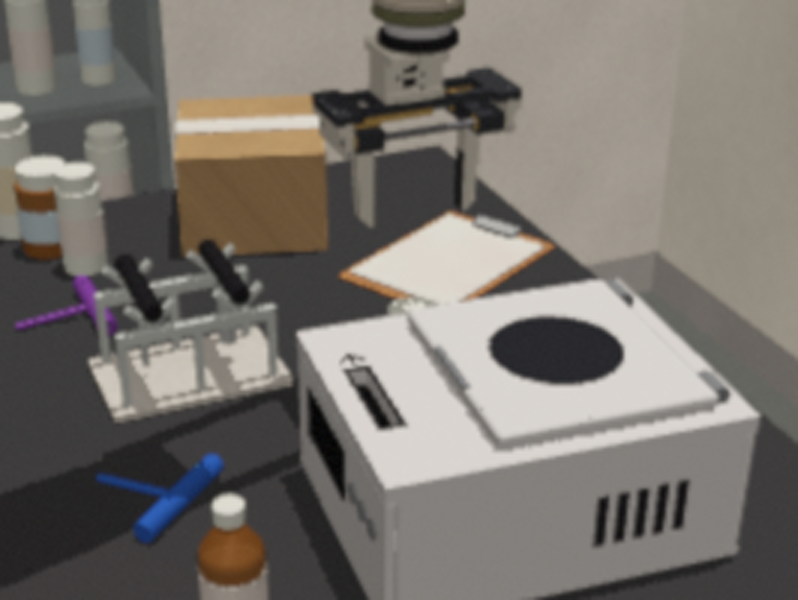

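The jar stands behind the mixer with its cap visible at crop (400,305), and the lid is clear. The near black bar at crop (137,287) has the thin shank, so I'm taking that one.

Run:
```python
from cell import robot
from h import *
D=[180,0,90]
robot.move_ptp([.3907,.319,.2],D)
robot.gripper_to(.06,squeeze=60)
robot.line_to([.3907,.319,.104],max_speed=.2); robot.wait(.1); st(robot,"at")
robot.gripper_to(.015); st(robot,"grip")
robot.line_to([.3907,.319,.114],max_speed=.05); st(robot,"up1")
robot.line_to([.3907,.319,.26],max_speed=.25); robot.wait(.1); st(robot,"up")
snap("key","side",(60,180,200,266),3); snap("keyt","top",(180,120,200,266),3)
```

```text
at t13.17 p [0.3919 0.3198 0.106 ] rot [ 1.7985e+02 -1.0000e-01  9.0000e+01] F [1.05 0.73 0.87] w0.0601
grip t13.89 p [0.3897 0.319  0.1039] rot [-1.7988e+02  2.0000e-02  9.0010e+01] F [-5.12  0.03  4.38] w0.0208
up1 t14.24 p [0.3912 0.3192 0.1146] rot [ 1.7993e+02 -4.0000e-02  9.0000e+01] F [ 0.33 -0.55 -0.61] w0.0205
up t15.07 p [0.3896 0.3183 0.2571] rot [-1.7979e+02  1.4000e-01  9.0000e+01] F [-0.39 -0.22 -1.15] w0.0210
```

View pics/key.png

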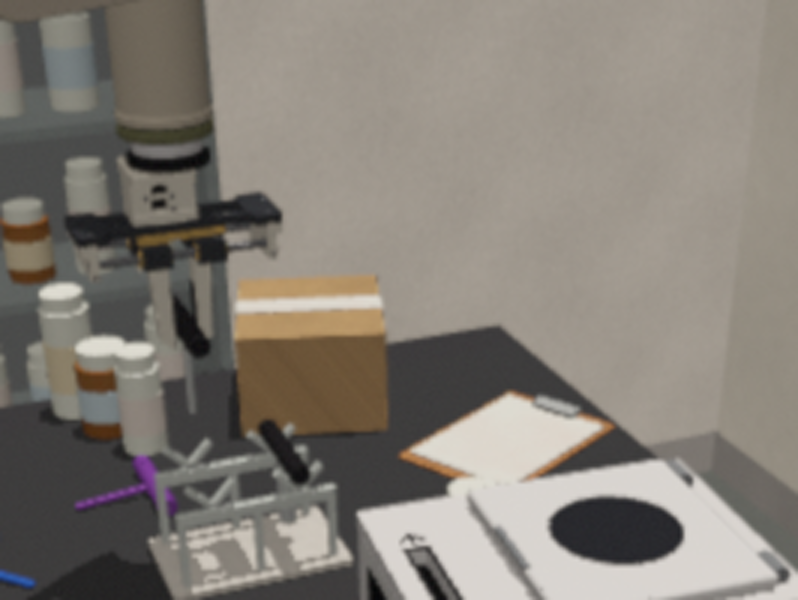

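View pics/keyt.png

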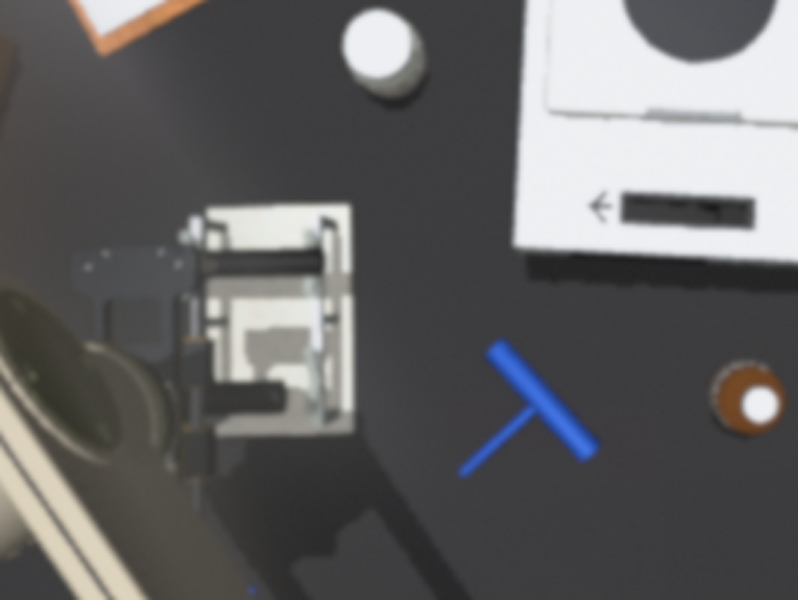

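```bash
cat >> h.py <<'E'
YAW=-4.334; _y=np.radians(YAW); S0=np.array([.5086,-.0141]); XD=np.array([np.cos(_y),np.sin(_y)]); YD=np.array([-np.sin(_y),np.cos(_y)])
def sp(x,y,z): # slot coords (m) of the tip, z rel deck -> TCP
    p=S0+XD*x+YD*y; return [p[0],p[1],.15+z+.081]
def inv(p): d=np.asarray(p[:2])-S0; return np.array([d@XD,d@YD,p[2]-.081-.15])
E
python3 - <<'E'
from cell import robot
from h import *
print(proj("side",[.3896,.3183,.176]))
robot.move_ptp(sp(0,-.028,.05),[180,0,YAW])
robot.line_to(sp(0,-.028,.010),max_speed=.15); robot.wait(.15); s=st(robot,"hover"); print(inv(s["position"]))
p=s["position"]; print("tip pred",proj("side",[p[0],p[1],p[2]-.081]),proj("top",[p[0],p[1],p[2]-.081]))
snap("hov","side",(190,270,100,133),6); snap("hovt","top",(200,280,100,133),6)
E
```

```text
[[243.68251439 197.55454778]]
hover t17.16 p [ 0.5072 -0.0418  0.2425] rot [ 1.7999e+02 -1.2000e-01 -4.2900e+00] F [ 0.33 -0.76 -0.8 ] w0.0208
[ 0.00070303 -0.02775912  0.01149024]
tip pred [[328.17665459 254.21074011]] [[362.75000882 250.12579793]]
```

View pics/hov.png

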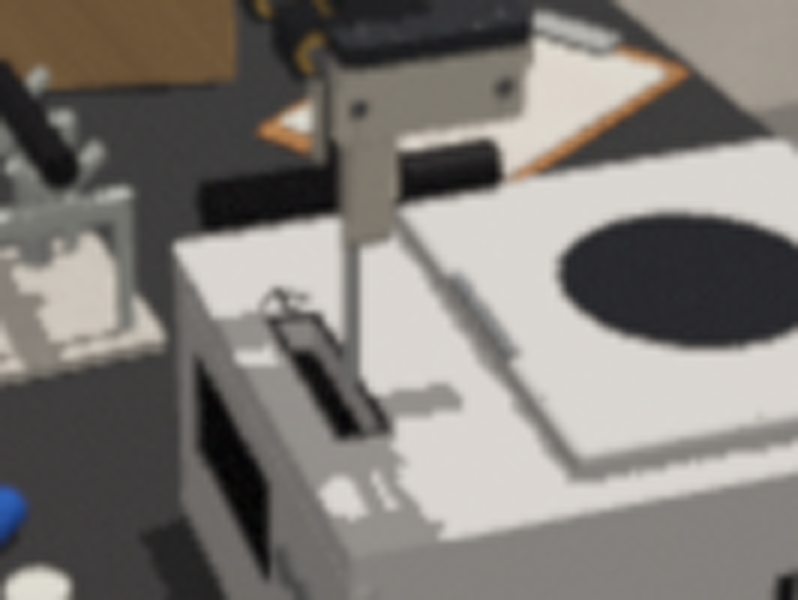

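View pics/hovt.png

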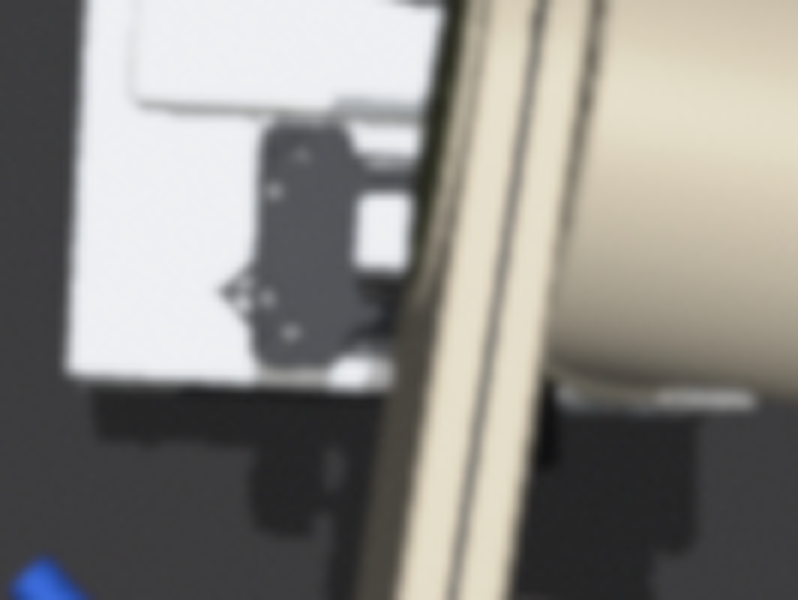

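The tip shows at side ≈(328.7,253.7), against a prediction of (328.2,254.2), so it is above the slot on the shut-end side. I'm lowering it onto the bar and sliding.

Run:
```python
from cell import robot
from h import *
y=-.028
robot.line_to(sp(0,y,-.010),max_speed=.08); robot.wait(.1); s=st(robot,"in"); f0=s["wrist_force"]
print(inv(s["position"]))
z=-.013
for k in range(8):
    robot.line_to(sp(0,y,z),max_speed=.03); s=robot.read_state(); dF=s["wrist_force"]-f0
    print(k,"cmd %.4f"%z,inv(s["position"]).round(4),dF.round(1),"t%.2f"%s["t"])
    if dF[2]>3: break
    z-=.001
```

```text
in t17.76 p [ 0.5064 -0.0421  0.2209] rot [-1.80e+02  1.00e-02 -4.34e+00] F [ 0.65  0.37 -1.17] w0.0207
[-5.19086546e-05 -2.80357674e-02 -1.00516186e-02]
0 cmd -0.0130 [-0.    -0.028 -0.013] [-0.5 -0.   0.5] t18.01
1 cmd -0.0140 [-0.    -0.028 -0.014] [-0.1  0.2  0.2] t18.26
2 cmd -0.0150 [-0.     -0.028  -0.0151] [-0.9 -1.   0.6] t18.51
3 cmd -0.0160 [-0.     -0.028  -0.0161] [-0.9 -0.7  0.6] t18.76
4 cmd -0.0170 [ 0.0001 -0.028  -0.0169] [-0.2 -0.6  1. ] t19.01
5 cmd -0.0180 [ 0.0005 -0.028  -0.0171] [-1.2  0.4  6. ] t19.26
```

Run:
```python
from cell import robot
from h import *
y=-.028; found=False; zc=-.0178
while y<.004:
    y+=.002
    robot.line_to(sp(0,y,zc),max_speed=.03); s=robot.read_state(); F=s["wrist_force"]
    print("y %.4f"%y,inv(s["position"]).round(4),F.round(1),"t%.2f"%s["t"])
    if F[2]<1.2:
        robot.line_to(sp(0,y,zc-.0025),max_speed=.03); s=robot.read_state(); F=s["wrist_force"]
        q=inv(s["position"]);print("  probe",q.round(4),F.round(1))
        if q[2]<-.0195 and F[2]<4: found=True;break
        if F[2]>4: robot.line_to(sp(0,y,zc),max_speed=.03)
print(found,y)
```

```text
y -0.0260 [ 0.0004 -0.0262 -0.0171] [-0.6 -1.4  4.5] t19.51
y -0.0240 [ 0.0004 -0.0244 -0.0172] [-0.1 -2.5  4.4] t19.76
y -0.0220 [ 0.0002 -0.0221 -0.0176] [ 0.6 -2.1  5.3] t20.01
y -0.0200 [-0.0007 -0.0195 -0.0188] [ 0.7 -0.6 -0.9] t20.26
  probe [-0.0004 -0.0199 -0.021 ] [ 0.7  0.7 -1.2]
True -0.019999999999999997
```

It dropped at slot y ≈ −20 mm, which matches the dark patch. I'll seat it deeper, then push.

Run:
```python
from cell import robot
from h import *
y=-.0185
robot.line_to(sp(0,y,-.0203),max_speed=.03)
z=-.0203
for z in (-.023,-.026,-.0285):
    robot.line_to(sp(0,y,z),max_speed=.03); s=robot.read_state(); print(inv(s["position"]).round(4),s["wrist_force"].round(1),"t%.2f"%s["t"])
    if s["wrist_force"][2]>6: break
if z==-.0285:
  for y in (-.012,-.006,0,.006):
    robot.line_to(sp(0,y,z),max_speed=.03); s=robot.read_state(); print("push",inv(s["position"]).round(4),s["wrist_force"].round(1),s["ft_torque"].round(2),"w%.4f"%s["width"],"t%.2f"%s["t"])
snap("push","side",(170,250,120,160),5)
```

```text
[-0.0002 -0.0185 -0.0233] [-0.6  0.9 -2.4] t21.01
[-0.0002 -0.0185 -0.0263] [ 0.8  0.7 -2.3] t21.26
[-0.0001 -0.0185 -0.0288] [-0.1  0.7 -0.8] t21.51
push [ 0.     -0.0119 -0.0284] [ 0.  -0.8  0. ] [-0.26  0.16 -0.01] w0.0208 t21.88
push [ 0.0001 -0.0071 -0.0284] [-0.4 -6.9 -1. ] [-1.49  0.28  0.03] w0.0207 t22.23
push [ 0.0001 -0.0012 -0.0284] [-0.9 -6.4 -1. ] [-1.65  0.28  0.06] w0.0208 t22.57
push [ 0.0001  0.0048 -0.0284] [ 0.4 -6.1 -1.8] [-1.64  0.26 -0.03] w0.0207 t22.93
```

View pics/push.png

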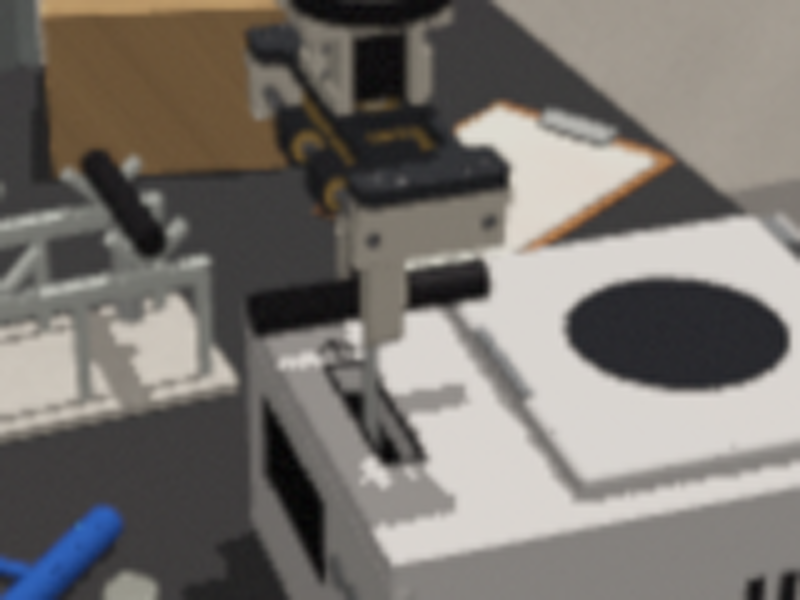

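Run:
```python
from cell import robot
from h import *
for y in (.013,.019,.024,.028,.031):
    robot.line_to(sp(0,y,-.0285),max_speed=.03); s=robot.read_state(); print("push",inv(s["position"]).round(4),s["wrist_force"].round(1),"t%.2f"%s["t"])
    if abs(s["wrist_force"][1])>20: break
snap("push2","side",(130,250,150,200),4)
```

```text
push [ 0.0001  0.0118 -0.0284] [ 0.3 -6.1 -0.7] t23.36
push [ 0.0001  0.0178 -0.0284] [ 0.  -7.4 -0.6] t23.71
push [ 0.0001  0.0228 -0.0284] [-1.8 -6.4  0.4] t24.02
push [ 0.0001  0.0276 -0.0284] [-0.8 -3.8 -0.8] t24.31
push [ 0.      0.0309 -0.0284] [ 0.3 -4.7 -0.9] t24.56
```

View pics/push2.png

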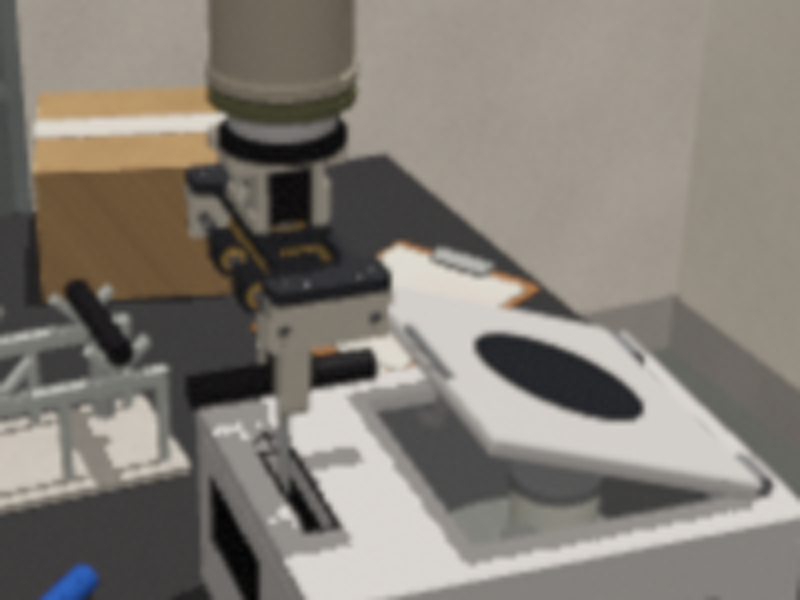

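The lid is swinging open (crop (560,390)). I'll let it finish, withdraw the key straight up, and check its attitude.

Run:
```python
from cell import robot
from h import *
robot.wait(1.2)
robot.line_to(sp(0,.028,-.0285),max_speed=.03)
robot.line_to(sp(0,.028,.0),max_speed=.08)
robot.line_to(sp(0,.028,.06),max_speed=.2); robot.wait(.15); s=st(robot); p=s["position"]
print("tip pred",proj("side",[p[0],p[1],p[2]-.081]), "bar", proj("side",[p[0],p[1],p[2]+.011]))
snap("up2","side",(100,230,180,240),3.3)
```

```text
t27.17 p [0.5099 0.0139 0.2888] rot [-180.      0.18   -4.33] F [-0.14 -0.45 -0.99] w0.0206
tip pred [[320.39137049 226.99787759]] bar [[320.18061517 193.21261671]]
```

View pics/up2.png

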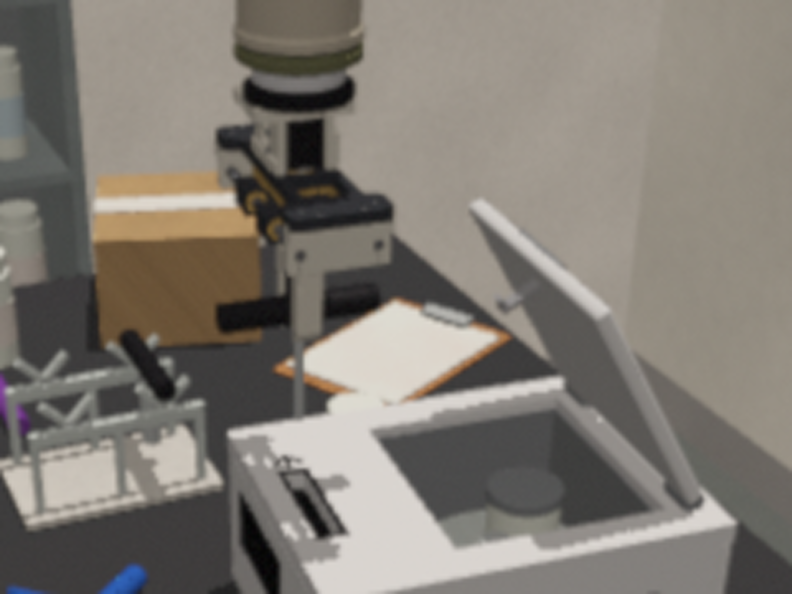

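The lid is fully open. The tip is at side (320.6,225.8) against a predicted (320.4,227.0), so the key is still vertical in the grip. I'm returning it to its rack place.

Run:
```python
from cell import robot
from h import *
robot.move_ptp([.3907,.319,.265],[180,0,90]); robot.wait(.2); st(robot,"above")
robot.line_to([.3907,.319,.22],max_speed=.15)
robot.line_to([.3907,.319,.112],max_speed=.1); robot.wait(.1); s=st(robot,"low"); f0=s["wrist_force"]
for z in (.109,.107,.1055,.1045,.1035):
    robot.line_to([.3907,.319,z],max_speed=.03); s=st(robot)
    d=s["wrist_force"]-f0
    if d[2]>3 or abs(d[0])>6: break
snap("hang","side",(180,200,90,120),6)
```

```text
above t28.67 p [0.3914 0.3182 0.2651] rot [179.99   0.    89.86] F [-0.25  0.1  -1.3 ] w0.0205
low t30.45 p [0.3913 0.3194 0.1129] rot [ 1.7992e+02 -5.0000e-02  9.0000e+01] F [-1.19 -0.01 -0.65] w0.0206
 t30.70 p [0.3906 0.3189 0.1089] rot [-1.7999e+02  1.0000e-02  9.0000e+01] F [-0.08 -0.06 -1.24] w0.0205
 t30.95 p [0.3906 0.3189 0.1068] rot [-1.7998e+02  1.0000e-02  9.0000e+01] F [ 0.26  0.04 -1.41] w0.0205
 t31.20 p [0.3906 0.3189 0.1054] rot [-1.7999e+02  1.0000e-02  9.0000e+01] F [ 0.07 -0.31 -1.77] w0.0207
 t31.45 p [0.3908 0.3191 0.1051] rot [ 1.7998e+02 -1.0000e-02  9.0000e+01] F [-2.   -1.75  4.5 ] w0.0208
```

View pics/hang.png

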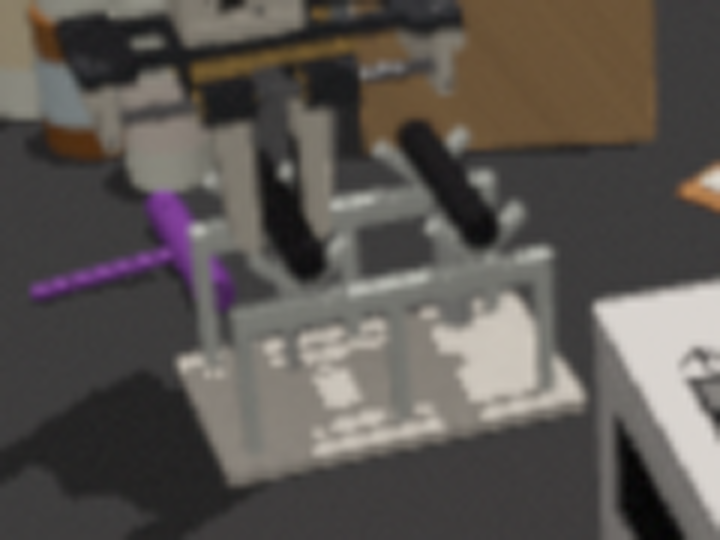

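The bar touches the V rests at the expected height, with its end at crop (308,260). I'm releasing it.

Run:
```python
from cell import robot
from h import *
robot.gripper_to(.032); st(robot)
robot.gripper_to(.06); 
robot.line_to([.3907,.319,.15],max_speed=.08)
robot.line_to([.3907,.319,.25],max_speed=.2)
robot.move_ptp([.237,.551,.26],[180,0,156.7]); robot.wait(.3); st(robot)
snap("end_s","side",None,1.25); snap("end_t","top",None,1.25)
t=cv2.imread("pics/end_t_full.png");s=cv2.imread("pics/end_s_full.png")
cv2.imwrite("pics/end_z.png",np.hstack([cv2.resize(s[190:265,215:315],(400,300),interpolation=cv2.INTER_CUBIC),cv2.resize(t[240:330,165:285],(400,300),interpolation=cv2.INTER_CUBIC)]))
```

```text
t31.95 p [0.3907 0.319  0.1044] rot [-1.8e+02  1.0e-02  9.0e+01] F [ 0.5   0.54 -0.6 ] w0.0318
 t35.36 p [0.2379 0.5504 0.2602] rot [1.7998e+02 1.0000e-02 1.5658e+02] F [-0.04 -1.31  0.74] w0.0601
```

View pics/end_s.png

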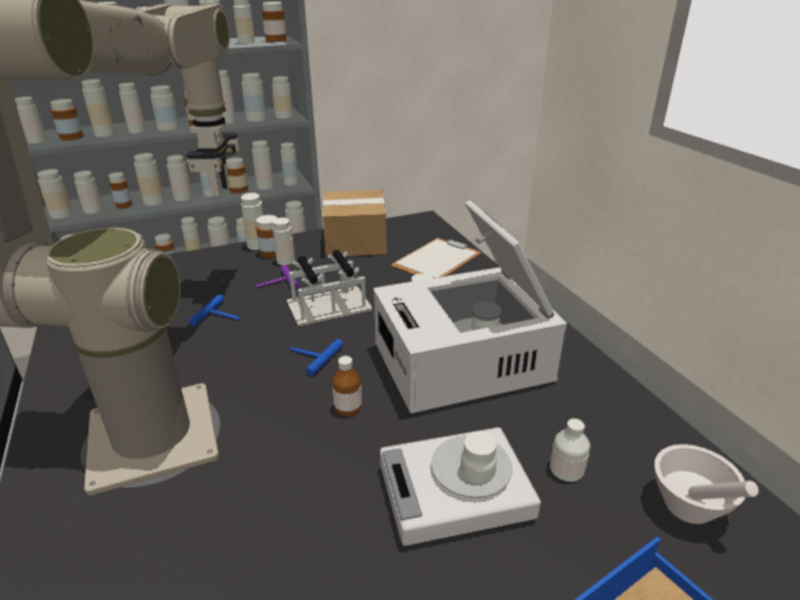

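View pics/end_t.png

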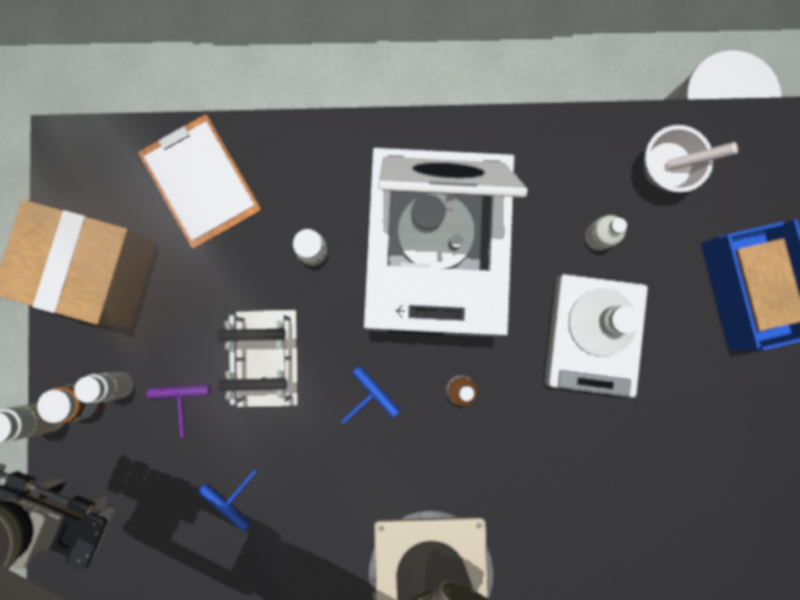

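View pics/end_z.png

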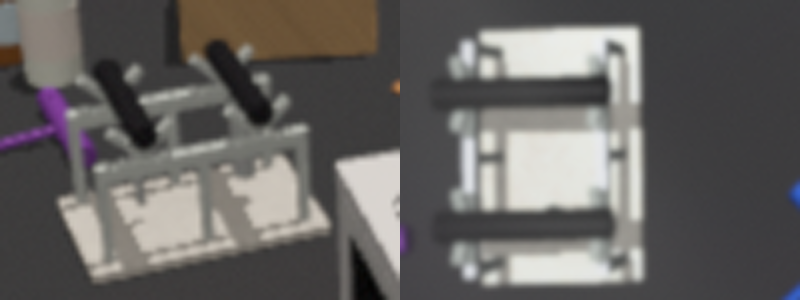

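Run:
```python
from cell import robot
from h import *
robot.wait(.3)
snap("e2s","side",(190,215,75,100),4); snap("e2t","top",(290,165,35,80),10)
s=cv2.imread("pics/e2s_full.png")
cv2.imwrite("pics/e2sz.png",cv2.resize(cv2.convertScaleAbs(s[222:262,228:298],alpha=1.6),None,fx=11,fy=11,interpolation=cv2.INTER_CUBIC))
for a in (-20,-10,0,10,20,30):
    r=np.radians(a); tip=np.array([.3907+.092*np.sin(r),.319,.115-.092*np.cos(r)]); print(a,proj("side",tip).round(1),proj("top",tip).round(1))
print(proj("top",[.3907,.319,.115]))
```

```text
-20 [[238.4 242.2]] [[210.7 317.6]]
-10 [[243.4 242.3]] [[211.  311.1]]
0 [[248.4 241.7]] [[211.1 304.5]]
10 [[253.3 240.3]] [[210.8 298. ]]
20 [[258.  238.2]] [[210.4 291.8]]
30 [[262.3 235.4]] [[209.7 285.9]]
[[202.02835284 307.03218014]]
```

View pics/e2t.png

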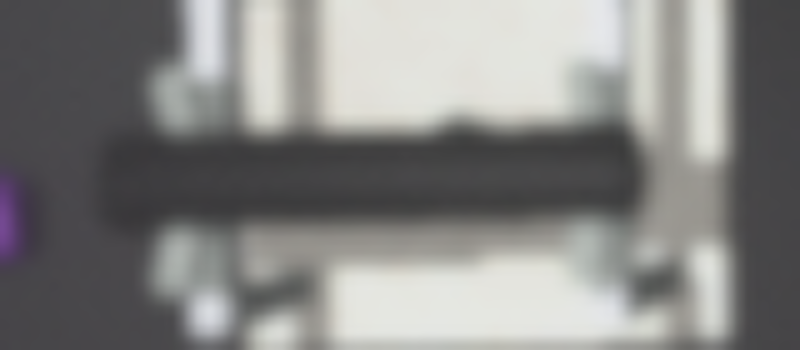

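View pics/e2sz.png

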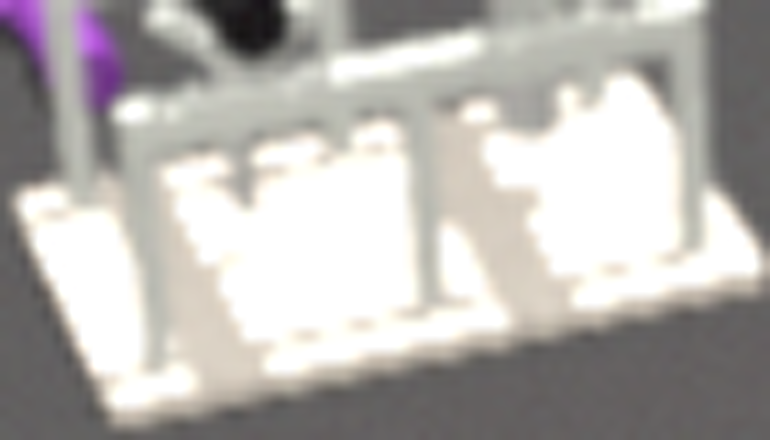

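The bar spans top (175.4–228.8, ~307), same as at the start. The shank is about 2 px off in the side view, which is roughly a 4° swing, and it hangs free. The remaining items look fine, so I'm handing in.

Run:
```python
from cell import robot
from h import *
st(robot); print(robot.finish_job())
```

```text
t35.86 p [0.2369 0.551  0.26  ] rot [180.     0.   156.71] F [0.97 0.37 0.08] w0.0602
the job is handed in; nothing more can be done
None
```

The job is done and handed in at t ≈ 35.9 s, with the gripper empty and clear of everything.

- **Jar:** I lifted it off the lid and set it down upright on the counter at about (0.65, 0.22), with a contact force of about 8 N.
- **Key in the slot:** I took the thin-shank key from the rack place nearer the robot. Its tip dropped into the socket at slot y ≈ −20 mm.
- **Lid:** I pushed the latch bar along the arrow with about 6–7 N, and the lid swung fully open.
- **Key back in the rack:** It hangs in its original place.

**Last checks:**
- The lid is open, the jar is upright, and the returned key's bar is where it started. Its shank hangs about 4° off vertical, a small swing left from the release.
- The other key, both bottles and the jar on the balance look unmoved; I judged these by eye.
- The blue and purple look-alike keys show changed attitudes since the first picture. The arm never went near them; they seem to have toppled on their own at the start.

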